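# Clamp, unlock and open the training enclosure

## Task

Clamp the grey enclosure against its fence by turning the black cam knob clockwise until the orange eccentric lobe bears firmly on the enclosure. Then turn the red key a full quarter turn clockwise to release the panel latch, and swing the off-white panel up by its black handle until it stands upright or slightly beyond. Let go with the clamp still tight, and leave the other things on the bench where they are.

Things in the scene. Friction and masses are not known exactly. Their poses are not given: they have to be found in the camera images.
- fixture: fixed aluminium fixture plate, 270 mm along its x, 340 mm along its y, 12 mm thick, lying flat. It carries a grey enclosure (centre line at x = 0, y = 0), a fence on the +y side and a cam knob on the -y side. Origin on the bench surface under the enclosure's centre; x and y in the plate's plane, z up. Its place and yaw vary.
- enclosure: grey metal wiring enclosure lying on its back on the plate, 220 mm (x) by 180 mm (y) by 55 mm high, its flat off-white lid (the panel, with a plain yellow label) on top. Origin at the centre of its underside, 12 mm above the bench, axes as the fixture's. It can slide only along the fixture's +y, by at most 7 mm, against the fence's springy rubber facing (2.5 N per mm).
- cam_knob: eccentric clamp: a black bar grip on a vertical steel spindle with an orange eccentric disc (the lobe, 60 mm diameter, 30 mm high, 21 to 51 mm above the bench) below, turning with it. Origin on the turning axis, 12 mm above the bench, at the fixture's x = 0, y = -126 mm. The disc's centre lies 10 mm off the axis: at joint 0 it points to the fixture's -x; clockwise turning (seen from above) brings it round to the fixture's +y, towards the enclosure.
- cam_turn (a joint): angle of the cam knob, rad, growing clockwise from above; 0 to 1.6, starts between 0 and 0.35. The lobe first touches the enclosure at about 0.67; the push then grows to about 8 N at 1.2 and 10 N at 1.6 (stop, lobe pointing straight at the enclosure). Stiff friction (0.1 N m) keeps it where it is left.
- knob_grip (a point): centre of the cam knob's black bar grip, on the vertical turning axis, 102 mm above the bench. The bar is 60 mm long, 14 mm thick, 30 mm high; it lies along the fixture's y at joint 0 and turns with the joint.
- key (a joint): angle of the key in the latch, rad, growing clockwise from above; 0 to 1.6 (stop), starts between 0 and 0.2. The latch tongue lets go of the enclosure at about 1.2; a full quarter turn is 1.57. Friction 0.06 N m.
- key_grip (a point): centre of the red key bow, on the key's vertical turning axis, 106 mm above the bench while the panel is shut (33 mm above the panel's face). The key is already in the lock and stays there. The bow is 46 mm wide, 8 mm thick, 30 mm high; its width lies along the fixture's x at joint 0 and turns with the joint.
- panel (a joint): opening angle of the panel, rad; 0 shut, 1.57 upright, 2.0 stop. A stiff friction hinge (0.55 N m) holds it at any angle; lifting by the handle takes about 5 to 8 N.
- panel_hinge (a point): point on the hinge line at its middle, along the panel's underside at the enclosure's top edge on the fixture's +y side, 67 mm above the bench. The hinge line runs along the fixture's x. The panel, 226 by 186 mm and 6 mm thick, reaches from here to the fixture's -y when shut and swings up and over towards +y.
- panel_handle (a point): middle of the black round bar of the panel's handle: bar 12 mm thick, 70 mm long between its two legs' centres, parallel to the hinge line. With the panel shut it lies 150 mm from the hinge line towards the fixture's -y, 48 mm above it (36 mm clear under the bar), 115 mm above the bench, and 55 mm to +x of the hinge's middle. When the panel is upright the panel's face is on the -y side of the bar, 36 mm clear.
- ivory_plate: ivory cover plate 115 x 6 x 75 mm standing in the slotted aluminium stand (110 x 100 mm, 57 mm high); bystander. Origin: centre of its lower edge.
- black_plate: black cover plate, same size, middle slot of the stand; bystander.
- steel_plate: brushed steel cover plate, same size, in the stand; bystander.
- clear_box: clear polycarbonate open box 130 x 100 x 60 mm; bystander. Origin: centre of its underside.
- connector: purple push connector block 75 x 32 x 34 mm; bystander. Origin: centre of its underside.
- ground_clamp: brass ground rod clamp 84 x 26 x 40 mm; bystander. Origin: centre of its underside.

How it is judged (in metres and radians):
On the way, in this order (a step that is already met when the one before it is completed fails the run):
1. the cam's lobe bears on the enclosure with more than 4 N (contact force between cam_knob and enclosure above 4 N), for 0.3 s.
2. the key is turned past 1.35 rad with the panel still shut (value of joint key above 1.35 rad and value of joint panel below 0.1 rad), for 0.2 s.
3. the panel is swung up past 1.4 rad (value of joint panel above 1.4 rad), for 0.2 s.
At the end, for the whole second after the job is handed in: the lobe still bears on the enclosure with more than 3 N, the key is turned past 1.35 rad, and the panel stands at rest (under 0.05 rad/s) opened past 1.4 rad (80 degrees) (contact force between cam_knob and enclosure above 3 N and value of joint key above 1.35 rad and value of joint panel above 1.4 rad and velocity of joint panel between -0.05 and 0.05 rad/s); the robot touches nothing.
It fails at once if one of the cover plates, the clear box, the connector block or the ground clamp is moved by more than 30 mm (distance of any of ivory_plate, black_plate, steel_plate, clear_box, connector, ground_clamp from where it was at the start of the episode above 0.03 m).
It also fails if it takes over 62 s, if anything falls off the work surface, if the arm or the gripper's body presses on something with over 40 N, if the wrist force passes 120 N, or if a joint passes its speed limit or range.

## Robot

A 6-joint arm with a two-finger parallel gripper is mounted at the origin on the work surface. World frame = base frame: x ahead of the robot, y to its left, z up, the work surface at z = 0. Lengths are in mm, angles in degrees, forces in N, time in s.
With the tool pointing down it reaches from about 300 to 850 mm from the base axis. Payload 4.2 kg.
Tool frame: the origin (TCP) lies between the finger pads; the fingertips stand 14 mm ahead of it and the grasp point (between the pads) lies 5 mm behind it (env.finger_overhang is the distance from the TCP to the fingertips, in mm); z points along the fingers, y is the line along which they close (so a half turn about z gives the same grasp; the last joint's range is limited). The gripper opens to 91 mm and grips with 3 to 60 N. Pads are 32 mm wide; open, the fingers measure 118 mm over their backs; the gripper's body (76 mm by 178 mm) begins 60 mm behind the grasp point.
Start: joints at [-74.656, 18.312, 89.639, -0, 72.044, -1.146], TCP at [163.213, -551.365, 227.976] pointing down, gripper open.
Joint ranges: [-177.97, 177.97], [-48.28, 115.42], [12.27, 149.76], [-77.06, 257.06], [2.81, 150.46], [-146.56, 146.56]. Speed limits (degrees/s): [147.25, 147.25, 180, 180, 180, 180].

## Interface

Orientations are given as [roll, pitch, yaw] about the fixed x, y, z axes, in that order (R = Rz(yaw) Ry(pitch) Rx(roll)).
In Python, from workcell import status, cams, env, finder gives the robot as it stands.
- The arm moves only by the tool apply_moves, never from a script. Its argument "increments" is a list of rows, each a list of 7 numbers: the opening, from -1 (shut) to 1 (fully open), then the shift along the world's x, y, z in m, then the turn, a rotation vector about the world's x, y, z in degrees. In form: [[gripper, x, y, z, ax, ay, az], ...]. A call has 1 to 5 rows; each row shifts and turns the commanded pose from where the row before left it; what a row does not reach is not made up. A row lasts 1/12 s, in which the tool goes at most 41.7 mm and 7.16 degrees, less where a joint would pass 70% of its speed; a pose out of reach is approached as far as the arm can. A call with a gripper value outside its range is refused whole. The fingers move at their own pace and stop on an object; "newtons" is the grip in N (left out, the last holds). Time passes only in rows, so rows that do not move let the fingers close. It gives the time, the measured TCP pose, the force, the opening and the grip force at its end, in the units of the state.
- status.state(): the state, without advancing time (a new reading comes with each control period).
- cams.grab_frame(name): name is "side" or "top" or "wrist"; returns a dict with "color" (480x640x3 uint8, red, green, blue), "intrinsics" (3x3 intrinsics, pixels), "R" (3x3) and "t" (3): a world point X has camera coordinates R X + t. Camera axes: x right, y down, z forward; pixel columns grow to the right and rows downward; lengths in mm; the calibration is good to about 2 mm. A picture is of the moment at which its call begins. There is no depth.
- env.job_done(): hands the job in; it is judged then, once.
Trained networks look in the newest picture that a camera, given by its name, has taken for a name from the list of things; names that differ only in an ending like _2 or _b are one class to them, and where a whole thing is asked for, a point or a joint stands for the part that bears it (a point fixed in the world has none). Each returns a list of dicts, best first, with "score" (0 to 1); they miss things now and then, are a little off and sometimes report something else, mostly with a low value. They report only what shows in the picture. A call takes as long as a camera call.
- finder.boxes_of(query, camera): "rect" ([left, top, width, height] in pixels, round what is visible of it).
- finder.trace(query, camera): "pixels" (480x640 bool, what is visible of it) and "rect" ([left, top, width, height] in pixels, round what is visible of it).
The state is a dict: "time_s": time; "qpos": joint angles; "qvel": joint speeds; "effort": joint torques, N m; "ee_pos": TCP position; "ee_rot": TCP orientation; "force": force on the tool from outside, world axes, zero at the start; "torque": the same for the moment, N m; "gripper_width": finger opening in mm; "gripper_force": force on a finger pad.
Only numpy, scipy, OpenCV 4.12 (cv2) and the standard library are available. Lean on these libraries where they do the work, as an engineer would, in place of code of your own. Each camera call takes 0.05 s, during which the arm holds its last target. There are 200 camera calls.

## Working session

There is one attempt and no reset: what is moved stays moved. The work goes in short steps, Python scripts to look and compute and a tool call to move; the robot and the scene stay as the last step left them, time stands still between calls to the robot, and variables do not carry over. Pictures are saved under pics/ and viewed, at most 10 in all, crops included, and the job is handed in when it is done.

Besides the shell and the picture viewer there is one more tool, called after "Request:" by a JSON object that holds its "fn" and its "kwargs". apply_moves: Moves the arm, as the interface text tells. Its arguments: {"type":"object","properties":{"increments":{"type":"array","items":{"type":"array","items":{"type":"number"}}},"newtons":{"type":"number"}},"required":["increments"]}

```bash
ls; mkdir -p pics
python3 - <<'E'
from workcell import status, cams, env, finder
import cv2,numpy as np
s=status.state();print(s['time_s'],s['ee_pos'],s['ee_rot'],s['gripper_width'])
for n in ['top','side']:
    f=cams.grab_frame(n);cv2.imwrite(f'pics/{n}0.png',f['color'][:,:,::-1])
    np.savez(f'pics/{n}0.npz',**f)
    print(n,f['intrinsics'].round(1).tolist(),f['R'].round(4).tolist(),f['t'].round(1).tolist())
    for q in ['cam_knob','key_grip','panel_handle','panel','fixture','enclosure','connector','clear_box','ground_clamp','black_plate']:
        print(q,[(r['rect'],round(r['score'],2)) for r in finder.boxes_of(q,n)[:2]])
E
```

```text
pics
0.0 [ 163.07303286 -550.9007499   227.11352601] [-1.79899600e+02 -2.04466474e-03  1.64876845e+01] 91.09594528835262
top [[563.5, 0.0, 331.5], [0.0, 563.5, 247.7], [0.0, 0.0, 1.0]] [[0.0542, -0.9985, 0.0031], [-0.972, -0.0535, -0.2286], [0.2285, 0.0094, -0.9735]] [-3.5, 569.2, 1292.0]
cam_knob [([348.5, 254.5, 32.4, 25.3], 0.66)]
key_grip [([324.7, 273.3, 8.9, 13.5], 0.45)]
panel_handle [([265.3, 197.6, 97.1, 103.0], 0.82), ([158.4, 205.7, 11.5, 49.9], 0.48)]
panel [([267.4, 200.1, 91.3, 104.6], 0.32)]
fixture [([246.9, 194.1, 156.6, 132.6], 0.71), ([323.0, 269.6, 9.5, 19.9], 0.33)]
enclosure [([263.8, 202.9, 97.4, 103.6], 0.8)]
connector [([485.9, 301.0, 18.9, 34.0], 0.68)]
clear_box [([491.3, 216.4, 53.6, 59.4], 0.81), ([158.0, 205.3, 12.5, 49.6], 0.41)]
ground_clamp [([155.0, 278.1, 22.2, 30.7], 0.7)]
black_plate [([168.0, 208.7, 10.9, 48.9], 0.64)]
side [[489.8, 0.0, 318.6], [0.0, 489.8, 237.6], [0.0, 0.0, 1.0]] [[-0.9899, -0.1411, -0.0123], [-0.0763, 0.604, -0.7933], [0.1194, -0.7844, -0.6087]] [550.9, 108.1, 1383.2]
cam_knob [([319.5, 213.5, 18.0, 25.9], 0.48), ([261.5, 226.6, 99.5, 76.3], 0.19)]
key_grip [([330.4, 237.2, 17.7, 11.0], 0.66), ([248.5, 354.4, 52.9, 24.6], 0.63)]
panel_handle [([333.6, 234.1, 15.7, 16.4], 0.74), ([266.6, 224.1, 92.1, 61.9], 0.72)]
panel [([267.4, 224.9, 90.1, 63.9], 0.87)]
fixture [([252.0, 215.3, 122.8, 104.7], 0.68)]
enclosure [([322.7, 210.4, 17.6, 27.1], 0.68)]
connector [([360.0, 180.0, 22.0, 21.6], 0.72)]
clear_box [([263.6, 225.0, 96.8, 63.4], 0.61), ([301.9, 160.4, 38.1, 29.4], 0.58)]
ground_clamp [([243.9, 353.2, 57.8, 27.3], 0.45)]
black_plate [([248.6, 346.2, 55.2, 10.9], 0.69)]
```

Run:
```python
import cv2
a=cv2.imread('pics/top0.png')[170:350,230:430];cv2.imwrite('pics/t1.png',cv2.resize(a,None,fx=3.3,fy=3.3,interpolation=2))
a=cv2.imread('pics/side0.png')[190:340,230:400];cv2.imwrite('pics/s1.png',cv2.resize(a,None,fx=4,fy=4,interpolation=2))
```

```text
(no output)
```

View pics/t1.png

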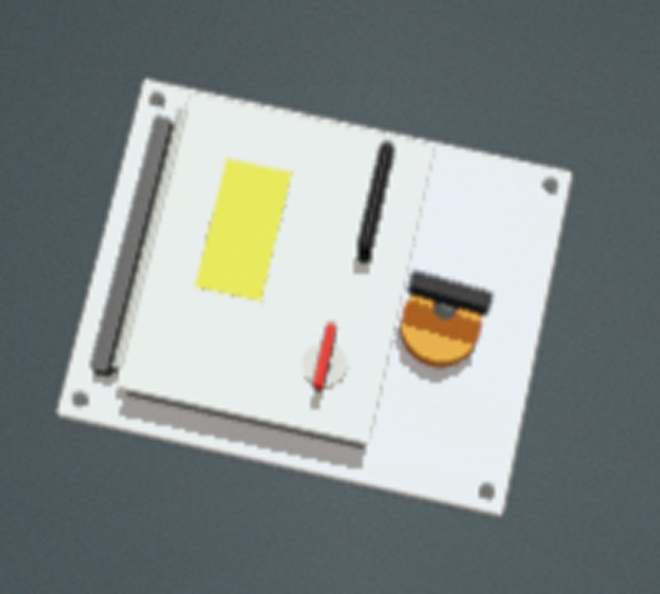

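View pics/s1.png

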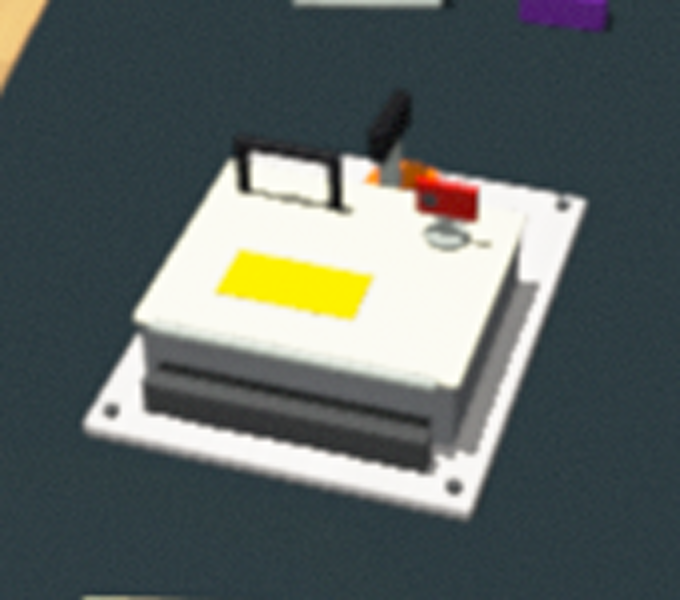

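View pics/top0.png

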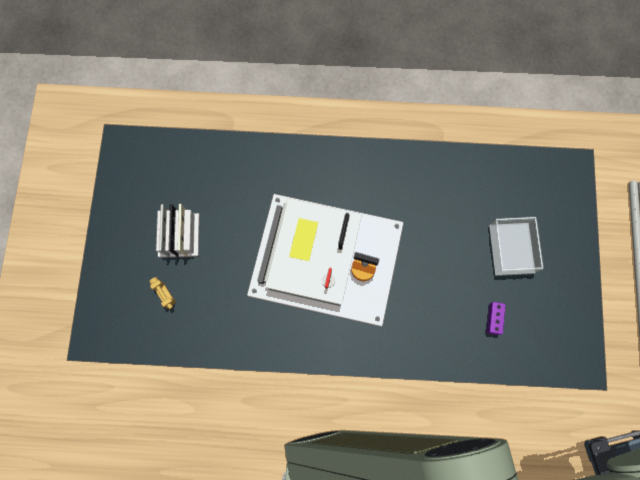

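The top view shows the whole fixture. Plate corners are near (275,194), (403,222), (382,326) and (248,295). The knob bar is at about (366,258), the key at (328,278) and the handle at (344,231). Bystanders are well clear of it. Next I'll fit the pose.

```bash
cat > h.py <<'E'
import numpy as np
from scipy.optimize import least_squares
def proj(f,X):
    c=f['R']@np.asarray(X,float).T+np.asarray(f['t'])[:,None]; p=f['intrinsics']@c; return (p[:2]/p[2]).T
def F2W(p,X):
    a=np.radians(p[2]);R=np.array([[np.cos(a),-np.sin(a),0],[np.sin(a),np.cos(a),0],[0,0,1]]);return np.asarray(X,float)@R.T+[p[0],p[1],0]
def fit(obs,p0=(550,0,-12)):  # obs: list of (frame, pts3d fixture, pix)
    r=least_squares(lambda p:np.concatenate([(proj(f,F2W(p,X))-u).ravel() for f,X,u in obs]),p0,loss='soft_l1')
    return r
E
python3 - <<'E'
from h import *
ft=dict(np.load('pics/top0.npz'));fs=dict(np.load('pics/side0.npz'))
# corners: (+x,+y),(+x,-y),(-x,-y),(-x,+y)
ut=np.array([[147,78],[572,172],[503,515],[58,412]])/3.3+[230,170]
pts=lambda y0:np.array([[135,170+y0,12],[135,-170+y0,12],[-135,-170+y0,12],[-135,170+y0,12]])
bt=np.array([[377,202],[450,294],[326,357]])/3.3+[230,170]  # handle, knob top, key top
bX=np.array([[55,-60,121],[0,-126,117],[0,0,0]])
us=np.array([[83,428],[470,517],[586,204]])/4+[230,190]
for y0 in [0,-10,-20,-30,-40]:
    o=[(ft,pts(y0),ut),(fs,pts(y0)[[0,3,2]],us),(ft,bX[:2],bt[:2])]
    r=fit(o);print(y0,r.x.round(1),r.cost.round(2))
    for f,X,u in o: print((proj(f,F2W(r.x,X))-u).round(1).tolist())
E
```

```text
0 [553.8  42.6  -9.7] 26.93
[[-2.2, -0.2], [-1.0, -0.4], [-1.5, 0.1], [-2.1, 0.5]]
[[-0.7, -0.7], [-0.1, -1.1], [-0.2, -1.1]]
[[11.0, -0.1], [11.7, 1.1]]
-10 [555.1  52.4  -9.7] 18.29
[[-2.2, -0.1], [-0.9, -0.1], [-1.6, 0.3], [-2.2, 0.6]]
[[-0.5, -0.8], [-0.1, -1.1], [0.0, -1.1]]
[[6.8, -0.8], [7.4, 0.5]]
-20 [556.4  62.1  -9.8] 10.62
[[-2.0, 0.0], [-0.8, 0.2], [-1.6, 0.6], [-2.2, 0.7]]
[[-0.4, -0.9], [0.0, -1.1], [0.2, -1.0]]
[[2.7, -1.5], [3.2, -0.2]]
-30 [558.   69.1  -9.9] 6.48
[[-0.8, 0.1], [0.4, 0.4], [-0.5, 0.8], [-1.1, 0.7]]
[[-0.2, -1.7], [0.1, -1.8], [0.4, -1.6]]
[[-0.3, -2.3], [0.2, -1.0]]
-40 [559.8  77.2  -9.9] 14.04
[[-0.1, 0.0], [1.1, 0.5], [0.1, 0.9], [-0.4, 0.6]]
[[-0.0, -2.2], [0.1, -2.3], [0.4, -1.9]]
[[-3.7, -3.1], [-3.3, -1.9]]
```

Request:
{"fn": "apply_moves", "kwargs": {"increments": [[1,0.02,0.026,0,0,0,3.5],[1,0.021,0.028,0,0,0,3.5],[1,0.021,0.028,0,0,0,3.5],[1,0.021,0.028,0,0,0,3.5],[1,0.021,0.028,0,0,0,3.5]]}}

```text
time_s: 1.52
ee_pos: [267.8, -412.0, 228.0]
ee_rot: [180.0, -0.0, 34.1]
force: [-0.4, -0.4, -0.5]
gripper_width: 91.0
gripper_force: 0.0
```

Request:
{"fn": "apply_moves", "kwargs": {"increments": [[1,0.021,0.028,0,0,0,3.5],[1,0.021,0.028,0,0,0,3.5],[1,0.021,0.028,0,0,0,3.5],[1,0.021,0.028,0,0,0,3.5],[1,0.021,0.028,0,0,0,3.5]]}}

```text
time_s: 1.93
ee_pos: [373.0, -271.9, 228.2]
ee_rot: [180.0, -0.0, 51.7]
force: [0.9, -0.3, 0.5]
gripper_width: 91.2
gripper_force: 0.0
```

Request:
{"fn": "apply_moves", "kwargs": {"increments": [[1,0.021,0.028,0,0,0,3.5],[1,0.021,0.028,0,0,0,3.5],[1,0.021,0.028,0,0,0,3.5],[1,0.021,0.028,0,0,0,3.5],[1,0.021,0.028,0,0,0,3.5]]}}

```text
time_s: 2.35
ee_pos: [478.0, -131.8, 228.2]
ee_rot: [180.0, 0.0, 69.2]
force: [1.2, 0.3, -0.8]
gripper_width: 91.3
gripper_force: 0.0
```

Request:
{"fn": "apply_moves", "kwargs": {"increments": [[1,0.02,0.026,0.01,0,0,3.5],[1,0.02,0.026,0.01,0,0,3.5],[1,0.016,0.023,0.01,0,0,3.8],[1,0,0,0,0,0,0]]}}

```text
time_s: 2.68
ee_pos: [536.9, -54.7, 259.7]
ee_rot: [179.7, -0.1, 80.1]
force: [0.3, -0.2, -0.3]
gripper_width: 91.0
gripper_force: 0.0
```

Run:
```python
from workcell import status, cams, env, finder
import cv2,numpy as np
s=status.state();print(s['time_s'],s['ee_pos'],s['ee_rot'],s['qpos'])
f=cams.grab_frame('wrist');cv2.imwrite('pics/w1.png',f['color'][:,:,::-1]);np.savez('pics/w1.npz',**f)
print(f['R'].round(3).tolist(),(-f['R'].T@f['t']).round(1))
from h import *
p=[558,68,-9.9]
print(proj(f,F2W(p,[[0,-126,117],[0,-126,102],[55,-60,121],[-113,-96,73],[113,-96,73]])).round(0))
for q in ['cam_knob','key_grip','panel_handle']:
    print(q,[(np.round(r['rect']),round(r['score'],2)) for r in finder.boxes_of(q,'wrist')[:3]])
```

```text
2.6833 [536.87512876 -54.69875277 259.70876295] [ 1.79695631e+02 -1.47758289e-01  8.01407056e+01] [-7.11779816 13.87368457 91.3000861   0.13803985 74.51518296  2.70539547]
[[0.985, -0.172, 0.006], [-0.168, -0.958, 0.234], [-0.035, -0.232, -0.972]] [546.5  11.1 417.1]
[[318. 237.]
 [318. 233.]
 [387. 157.]
 [199. 196.]
 [436. 196.]]
cam_knob [(array([280., 192.,  59.,  79.]), 0.86)]
key_grip [(array([186.,   1., 266., 193.]), 0.75), (array([209., 133.,  62.,  17.]), 0.64)]
panel_handle [(array([187.,   0., 264., 193.]), 0.63)]
```

View pics/w1.png

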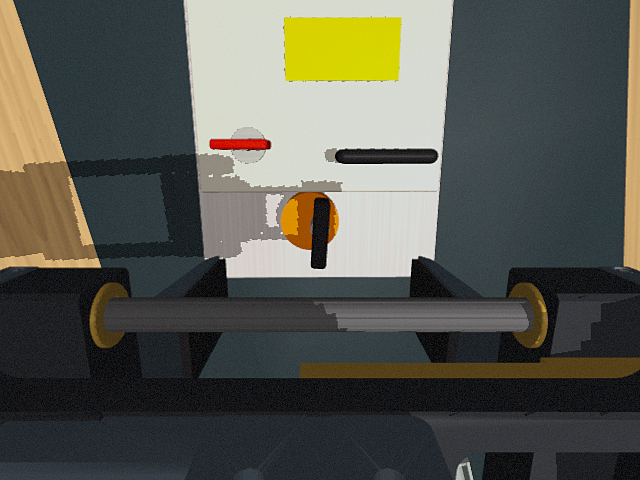

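The wrist view shows the knob bar from (322,198) to (317,268), turned about 4.5° clockwise. The key is at (240,145) and the handle bar centre at (386,156). These agree with the fitted pose to about 2 mm, so I'll descend on the knob.

Request:
{"fn": "apply_moves", "kwargs": {"increments": [[1,0,0,-0.036,0,0,-4.5],[1,0,0,-0.036,0,0,0],[1,0,0,-0.036,0,0,0],[1,0,0,-0.033,0,0,0],[1,0,0,-0.02,0,0,0]]}}

```text
time_s: 3.3
ee_pos: [530.0, -59.4, 93.5]
ee_rot: [-179.7, 0.1, 75.2]
force: [-0.4, 0.9, -0.1]
gripper_width: 91.2
gripper_force: 0.0
```

Request:
{"fn": "apply_moves", "kwargs": {"increments": [[-1,0,0,0,0,0,0],[-1,0,0,0,0,0,0],[-1,0,0,0,0,0,0],[-1,0,0,0,0,0,0],[-1,0,0,0,0,0,0]], "newtons": 35}}

```text
time_s: 3.72
ee_pos: [534.3, -58.7, 98.7]
ee_rot: [179.8, -0.0, 75.3]
force: [1.2, 0.6, 0.0]
gripper_width: 60.6
gripper_force: 0.0
```

Request:
{"fn": "apply_moves", "kwargs": {"increments": [[-1,0,0,0,0,0,0],[-1,0,0,0,0,0,0],[-1,0,0,0,0,0,0],[-1,0,0,0,0,0,0],[-1,0,0,0,0,0,0]]}}

```text
time_s: 4.13
ee_pos: [533.2, -58.3, 97.1]
ee_rot: [180.0, -0.0, 75.3]
force: [0.6, 0.2, 0.1]
gripper_width: 27.2
gripper_force: 0.1
```

Request:
{"fn": "apply_moves", "kwargs": {"increments": [[-1,0,0,0,0,0,0],[-1,0,0,0,0,0,0],[-1,0,0,0,0,0,0],[-1,0,0,0,0,0,0],[-1,0,0,0,0,0,0]]}}

```text
time_s: 4.55
ee_pos: [537.4, -59.4, 97.3]
ee_rot: [179.5, -0.0, 75.3]
force: [8.6, -2.5, -6.9]
gripper_width: 15.7
gripper_force: 35.0
```

Request:
{"fn": "apply_moves", "kwargs": {"increments": [[-1,0.002,0.0015,0,0,0,0],[-1,0.0015,0.002,0,0,0,0],[-1,0,0,0,0,0,0]], "newtons": 4}}

```text
time_s: 4.8
ee_pos: [538.4, -56.5, 97.5]
ee_rot: [179.8, 0.1, 75.4]
force: [3.3, -5.6, 0.6]
gripper_width: 17.3
gripper_force: 4.0
```

Request:
{"fn": "apply_moves", "kwargs": {"increments": [[-1,0,0,0,0,0,0],[-1,0,0,0,0,0,0]], "newtons": 35}}

```text
time_s: 4.97
ee_pos: [538.5, -56.6, 97.5]
ee_rot: [179.7, 0.1, 75.4]
force: [2.3, -5.7, -0.2]
gripper_width: 15.8
gripper_force: 35.0
```

Request:
{"fn": "apply_moves", "kwargs": {"increments": [[-1,0,0,0,0,0,-5],[-1,0,0,0,0,0,-6],[-1,0,0,0,0,0,-6],[-1,0,0,0,0,0,-6],[-1,0,0,0,0,0,-6]]}}

```text
time_s: 5.38
ee_pos: [538.3, -56.5, 97.5]
ee_rot: [179.7, -0.0, 46.1]
force: [2.5, -4.8, 0.3]
gripper_width: 16.0
gripper_force: 35.0
```

Request:
{"fn": "apply_moves", "kwargs": {"increments": [[-1,0,0,0,0,0,-6],[-1,0,0,0,0,0,-6],[-1,0,0,0,0,0,-6],[-1,0,0,0,0,0,-6],[-1,0,0,0,0,0,-6]]}}

```text
time_s: 5.8
ee_pos: [538.2, -56.4, 97.5]
ee_rot: [179.8, -0.1, 16.1]
force: [2.5, -5.2, 0.3]
gripper_width: 15.6
gripper_force: 35.2
```

Request:
{"fn": "apply_moves", "kwargs": {"increments": [[-1,0,0,0,0,0,-6],[-1,0,0,0,0,0,-6],[-1,0,0,0,0,0,-6],[-1,0,0,0,0,0,-5],[-1,0,0,0,0,0,0]]}}

```text
time_s: 6.22
ee_pos: [538.1, -56.3, 97.5]
ee_rot: [179.8, -0.2, -6.8]
force: [2.0, -3.9, 0.6]
gripper_width: 15.4
gripper_force: 35.1
```

Run:
```python
from workcell import status, cams, env, finder
s=status.state();print(s['time_s'],s['ee_pos'],s['ee_rot'],s['qpos'],s['force'],s['torque'])
```

```text
6.2167 [538.13953014 -56.30881823  97.48833445] [179.84295595  -0.19780799  -6.76862046] [ -7.09861836  21.94255748 104.87737777  -0.19525829  52.98151548
  89.78756281] [ 2.02472498 -3.91384249  0.57049293] [-0.8035554  -0.28999156  0.21117866]
```

Request:
{"fn": "apply_moves", "kwargs": {"increments": [[-0.2,0,0,0,0,0,0],[-0.2,0,0,0,0,0,0],[-0.2,0,0,0,0,0,0],[-0.2,0,0,0,0,0,0],[-0.2,0,0,0,0,0,0]]}}

```text
time_s: 6.63
ee_pos: [536.4, -54.6, 96.8]
ee_rot: [-180.0, 0.0, -6.7]
force: [-0.3, -0.3, 1.1]
gripper_width: 36.6
gripper_force: 0.0
```

Request:
{"fn": "apply_moves", "kwargs": {"increments": [[-0.2,0,0,0.015,0,0,0],[-0.2,0,0,0.03,0,0,0],[-0.2,0,0,0.03,0,0,0],[-0.2,0,0,0.03,0,0,0],[-0.2,-0.02,0,0.03,0,0,0]]}}

```text
time_s: 7.05
ee_pos: [519.0, -54.8, 233.2]
ee_rot: [-180.0, -0.1, -6.7]
force: [1.1, 0.5, 0.0]
gripper_width: 36.2
gripper_force: 0.0
```

Run:
```python
from workcell import status, cams, env, finder
import cv2
from h import *
f=cams.grab_frame('top');s=status.state();print(s['ee_pos'],s['force'],s['gripper_width'])
a=f['color'][170:350,230:430,::-1]
g=cams.grab_frame('wrist');np.savez('pics/w2.npz',**g);cv2.imwrite('pics/top2.png',f['color'][:,:,::-1])
b=g['color'][:,:,::-1]
cv2.imwrite('pics/m2.png',np.hstack([cv2.resize(a,(400,360)),cv2.resize(b,(400,360))]))
for q in ['cam_knob','key_grip','panel_handle']:
    print(q,[(np.round(r['rect']),round(r['score'],2)) for r in finder.boxes_of(q,'wrist')[:3]])
```

```text
[516.42571747 -54.92656284 239.36384496] [-3.4577186  -0.48144543  3.27409017] 36.33528606025113
cam_knob [(array([274., 169.,  65.,  83.]), 0.77)]
key_grip [(array([208., 250.,  19.,  17.]), 0.64), (array([ 49.,  54., 235., 243.]), 0.16)]
panel_handle [(array([ 52.,  57., 230., 240.]), 0.74), (array([276., 173.,  64.,  75.]), 0.7), (array([598., 232.,  41.,  37.]), 0.26)]
```

View pics/m2.png

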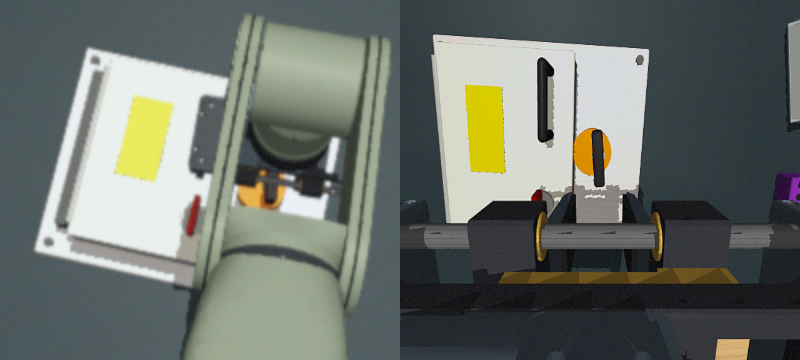

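The cam bar now lies along the fixture's x and the lobe points at the enclosure. Next I'll estimate the key position.

Run:
```python
from h import *
f=dict(np.load('pics/w1.npz'));t=dict(np.load('pics/top0.npz'))
def ray(f,u,z):
    C=-f['R'].T@f['t'];d=f['R'].T@np.linalg.solve(f['intrinsics'],[*u,1]);return C+d*(z-C[2])/d[2]
def W2F(p,X):
    a=np.radians(p[2]);R=np.array([[np.cos(a),-np.sin(a)],[np.sin(a),np.cos(a)]]);return (np.asarray(X)[:2]-p[:2])@R
p=np.array([558.5,69,-9.9])
for n,fr,u,z in [('key',f,(240,145.5),118),('key',t,np.array([326,355])/3.3+[230,170],118),('handle',f,(386,156.5),119),('handle',t,np.array([377,202])/3.3+[230,170],119),('disc',f,(248,145),74),('knobtop',f,(320,235),117),('knob',t,np.array([450,292])/3.3+[230,170],115),('pc',f,(203,192),73),('pc2',f,(440,191),73)]:
    X=ray(fr,u,z);print(n,X.round(1),W2F(p,X).round(1))
```

```text
key [487.7  28.4 118. ] [-62.7 -52.1]
key [485.8  29.5 118. ] [-64.8 -51.4]
handle [ 6.016e+02 -1.000e-01  1.190e+02] [ 54.3 -60.7]
handle [ 5.97e+02 -4.00e-01  1.19e+02] [ 49.9 -61.7]
disc [486.4  30.2  74. ] [-64.3 -50.7]
knobtop [538.2 -55.1 117. ] [   1.3 -125.7]
knob [535.8 -54.6 115. ] [  -1.1 -125.7]
pc [435.   -4.5  73. ] [-109.   -93.7]
pc2 [656.5 -42.3  73. ] [115.7 -92.8]
```

Request:
{"fn": "apply_moves", "kwargs": {"increments": [[1,-0.006,0.018,0,0,0,7.1],[1,-0.006,0.018,0,0,0,7.1],[1,-0.006,0.018,0,0,0,7.1],[1,-0.006,0.018,0,0,0,7.1],[1,-0.004,0.016,0,0,0,7.1]]}}

```text
time_s: 7.72
ee_pos: [487.5, 34.1, 229.9]
ee_rot: [-179.9, 0.2, 29.1]
force: [0.2, 0.8, -0.5]
gripper_width: 67.1
gripper_force: 0.0
```

Request:
{"fn": "apply_moves", "kwargs": {"increments": [[1,0,0,0,0,0,7.1],[1,0,0,0,0,0,7.1],[1,0,0,0,0,0,7.1],[1,0,0,0,0,0,7.1],[1,0,0,0,0,0,7.1]]}}

```text
time_s: 8.13
ee_pos: [488.2, 33.3, 229.9]
ee_rot: [-179.8, 0.1, 64.7]
force: [0.5, -0.4, 0.1]
gripper_width: 91.1
gripper_force: 0.0
```

Request:
{"fn": "apply_moves", "kwargs": {"increments": [[1,0,0,0,0,0,7.1],[1,0,0,0,0,0,7.1],[1,0,0,0,0,0,7.1],[1,0,0,0,0,0,7.1],[1,0,0,0,0,0,7.1]]}}

```text
time_s: 8.55
ee_pos: [488.2, 33.2, 229.9]
ee_rot: [-179.8, -0.0, 100.1]
force: [-0.1, -0.2, -0.1]
gripper_width: 91.3
gripper_force: 0.0
```

Request:
{"fn": "apply_moves", "kwargs": {"increments": [[1,0,0,0,0,0,7.1],[1,0,0,0,0,0,7.1],[1,0,0,0,0,0,7.1],[1,0,0,0,0,0,7.1],[1,0,0,0,0,0,7.1]]}}

```text
time_s: 8.97
ee_pos: [488.2, 33.2, 229.8]
ee_rot: [-179.8, -0.2, 135.6]
force: [0.6, -0.1, -0.2]
gripper_width: 91.5
gripper_force: 0.0
```

Request:
{"fn": "apply_moves", "kwargs": {"increments": [[1,0,0,0,0,0,7.1],[1,0,0,0,0,0,7.1],[1,0,0,0,0,0,7.1],[1,0,0,0,0,0,7.1],[1,0,0,0,0,6.3]]}}

```text
validation failed for argument at $.in...
```

Request:
{"fn": "apply_moves", "kwargs": {"increments": [[1,0,0,0,0,0,7.1],[1,0,0,0,0,0,7.1],[1,0,0,0,0,0,7.1],[1,0,0,0,0,0,7.1],[1,0,0,0,0,0,6.0]]}}

```text
time_s: 9.38
ee_pos: [488.1, 33.2, 229.8]
ee_rot: [-180.0, -0.2, 170.0]
force: [-0.3, 0.8, -0.1]
gripper_width: 91.0
gripper_force: 0.0
```

Run:
```python
from workcell import status, cams, env, finder
import cv2
from h import *
g=cams.grab_frame('wrist');s=status.state();print(s['time_s'],s['ee_pos'],s['ee_rot'],s['qpos'].round(1) if hasattr(s['qpos'],'round') else s['qpos'])
np.savez('pics/w3.npz',**g);cv2.imwrite('pics/w3.png',g['color'][:,:,::-1])
print(proj(g,F2W([558.5,69,-9.9],[[-64,-47,121],[55,-56,121],[0,-126,117]])).round())
r=finder.trace('key_grip','wrist')
for q in r[:2]:
    v,u=np.nonzero(q['pixels']);print(q['rect'],q['score'],u.mean(),v.mean())
hsv=cv2.cvtColor(g['color'],cv2.COLOR_RGB2HSV);m=((hsv[...,0]<6)|(hsv[...,0]>174))&(hsv[...,1]>180)&(hsv[...,2]>60)
v,u=np.nonzero(m);print(len(u),u.min(),u.max(),v.min(),v.max(),cv2.minAreaRect(np.c_[u,v].astype(np.float32)))
```

```text
9.4333 [488.17385907  33.17920519 229.89498514] [-179.95540277   -0.2266656   170.18177176] [  2.5  10.6 100.    0.   69.6 -77.6]
[[318. 244.]
 [308. 382.]
 [221. 320.]]
[313.3, 206.6, 9.2, 64.7] 0.67 318.52773375594296 241.35974643423137
588 314 323 210 271 ((318.5, 240.5), (61.0, 9.0), 90.0)
```

View pics/w3.png

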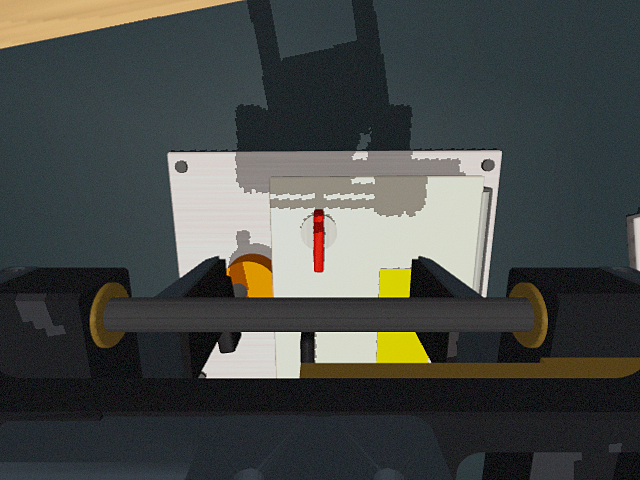

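The red bow is centred at (318,240) and aligned with the tool, so the key is near 0. I'll shift -2 mm in x and descend.

Request:
{"fn": "apply_moves", "kwargs": {"increments": [[1,-0.002,0.001,-0.03,0,0,0],[1,0,0,-0.035,0,0,0],[1,0,0,-0.034,0,0,0],[1,0,0,-0.02,0,0,0],[0.2,0,0,-0.01,0,0,0]]}}

```text
time_s: 9.9
ee_pos: [483.9, 34.1, 98.8]
ee_rot: [-179.9, -0.5, 169.5]
force: [0.5, -0.7, 0.1]
gripper_width: 86.6
gripper_force: 0.0
```

Request:
{"fn": "apply_moves", "kwargs": {"increments": [[-1,0,0,0,0,0,0],[-1,0,0,0,0,0,0],[-1,0,0,0,0,0,0],[-1,0,0,0,0,0,0],[-1,0,0,0,0,0,0]], "newtons": 20}}

```text
time_s: 10.32
ee_pos: [487.4, 34.2, 103.9]
ee_rot: [180.0, 0.1, 169.7]
force: [-0.2, -0.6, -0.9]
gripper_width: 54.0
gripper_force: 0.0
```

Request:
{"fn": "apply_moves", "kwargs": {"increments": [[-1,0,0,0,0,0,0],[-1,0,0,0,0,0,0],[-1,0,0,0,0,0,0],[-1,0,0,0,0,0,0],[-1,0,0,0,0,0,0]]}}

```text
time_s: 10.73
ee_pos: [486.7, 34.1, 103.1]
ee_rot: [180.0, 0.0, 169.7]
force: [-0.8, -0.2, 1.2]
gripper_width: 20.9
gripper_force: 0.0
```

Request:
{"fn": "apply_moves", "kwargs": {"increments": [[-1,0,0,0,0,0,0],[-1,0,0,0,0,0,0],[-1,0,0,0,0,0,0],[-1,0,0,0,0,0,0]]}}

```text
time_s: 11.07
ee_pos: [486.6, 33.6, 103.0]
ee_rot: [-179.9, -0.0, 169.7]
force: [-0.2, -3.5, 0.8]
gripper_width: 8.5
gripper_force: 20.0
```

Request:
{"fn": "apply_moves", "kwargs": {"increments": [[-1,0,0,0,0,0,-6],[-1,0,0,0,0,0,-6],[-1,0,0,0,0,0,-6],[-1,0,0,0,0,0,-6],[-1,0,0,0,0,0,-6]], "newtons": 30}}

```text
time_s: 11.48
ee_pos: [486.9, 34.2, 103.0]
ee_rot: [180.0, 0.0, 139.4]
force: [0.6, -0.3, -0.1]
gripper_width: 7.8
gripper_force: 30.0
```

Request:
{"fn": "apply_moves", "kwargs": {"increments": [[-1,0,0,0,0,0,-6],[-1,0,0,0,0,0,-6],[-1,0,0,0,0,0,-6],[-1,0,0,0,0,0,-6],[-1,0,0,0,0,0,-6]]}}

```text
time_s: 11.9
ee_pos: [487.5, 34.6, 103.0]
ee_rot: [179.9, -0.0, 109.4]
force: [2.1, -0.4, -1.1]
gripper_width: 7.8
gripper_force: 30.0
```

Request:
{"fn": "apply_moves", "kwargs": {"increments": [[-1,0,0,0,0,0,-6],[-1,0,0,0,0,0,-6],[-1,0,0,0,0,0,-6],[-1,0,0,0,0,0,-6],[-1,0,0,0,0,0,-5]]}}

```text
time_s: 12.32
ee_pos: [488.1, 34.6, 103.0]
ee_rot: [179.8, -0.1, 80.4]
force: [3.0, -0.8, -3.1]
gripper_width: 8.0
gripper_force: 30.0
```

Run:
```python
from workcell import status
s=status.state();print(s['time_s'],s['ee_pos'],s['ee_rot'],s['qpos'],s['force'],s['torque'])
```

```text
12.3167 [488.11406977  34.59147779 102.98810915] [ 1.79831811e+02 -8.17213280e-02  8.03972598e+01] [2.67801702e+00 1.75186384e+01 1.11109310e+02 5.65642770e-02
 5.11903418e+01 1.22454963e+01] [ 3.01109167 -0.80407753 -3.07637231] [-0.01695348 -0.65315519  0.06694057]
```

Request:
{"fn": "apply_moves", "kwargs": {"increments": [[-1,0,0,0,0,0,0],[-0.2,0,0,0,0,0,0],[-0.2,0,0,0,0,0,0],[-0.2,0,0,0,0,0,0],[-0.2,0,0,0,0,0,0]]}}

```text
time_s: 12.73
ee_pos: [486.2, 34.2, 102.9]
ee_rot: [-179.9, 0.0, 80.7]
force: [0.6, 0.4, 0.3]
gripper_width: 31.9
gripper_force: 0.0
```

Request:
{"fn": "apply_moves", "kwargs": {"increments": [[-0.2,0,0,0,0,0,0],[-0.2,0,0,0.02,0,0,0],[-0.2,0,0,0.035,0,0,0],[-0.2,0,0,0.035,0,0,0],[-0.2,0.01,-0.002,0.035,0,0,-6]]}}

```text
time_s: 13.15
ee_pos: [494.6, 32.3, 229.2]
ee_rot: [-179.8, 0.0, 74.6]
force: [0.7, -0.9, -0.2]
gripper_width: 36.4
gripper_force: 0.0
```

Request:
{"fn": "apply_moves", "kwargs": {"increments": [[0.2,0.021,-0.006,0,0,0,-7],[0.2,0.021,-0.006,0,0,0,-7],[0.2,0.021,-0.006,0,0,0,-7],[0.2,0.021,-0.006,0,0,0,-7],[0.2,0.021,-0.004,0,0,0,-7]]}}

```text
time_s: 13.57
ee_pos: [602.3, 3.6, 228.0]
ee_rot: [-180.0, 0.0, 39.3]
force: [0.2, 0.2, 0.1]
gripper_width: 54.7
gripper_force: 0.0
```

Request:
{"fn": "apply_moves", "kwargs": {"increments": [[0.2,0,0,0,0,0,-7],[0.2,0,0,0,0,0,-7],[0.2,0,0,0,0,0,-7],[0.2,0,0,0,0,0,-7],[0.2,0,0,0,0,0,-7]]}}

```text
time_s: 13.98
ee_pos: [601.5, 4.1, 227.7]
ee_rot: [-180.0, 0.1, 4.4]
force: [1.1, -0.4, -0.2]
gripper_width: 54.9
gripper_force: 0.0
```

Request:
{"fn": "apply_moves", "kwargs": {"increments": [[0.2,0,0,0,0,0,-7],[0.2,0,0,0,0,0,-7],[0.2,0,0,0,0,0,0],[0.2,0,0,0,0,0,0]]}}

```text
time_s: 14.32
ee_pos: [601.5, 4.2, 227.8]
ee_rot: [180.0, 0.0, -9.1]
force: [0.3, 0.6, 0.3]
gripper_width: 54.4
gripper_force: 0.0
```

Run:
```python
from workcell import status, cams, env, finder
import cv2
from h import *
g=cams.grab_frame('wrist');s=status.state();print(s['time_s'],s['ee_pos'],s['ee_rot'],np.round(s['qpos'],1))
np.savez('pics/w4.npz',**g);cv2.imwrite('pics/w4.png',g['color'][:,:,::-1])
print(proj(g,F2W([558.5,69,-9.9],[[20,-56,121],[55,-56,121],[90,-56,121],[-65,-47,121],[0,-126,117]])).round())
for q in finder.trace('panel_handle','wrist')[:3]:
    v,u=np.nonzero(q['pixels']);print(np.round(q['rect']),q['score'],u.mean(),v.mean())
```

```text
14.3667 [601.54432223   4.13410641 227.89499194] [ 1.79993069e+02  2.08778894e-02 -9.13519272e+00] [-0.7 20.7 86.  -0.  73.3 98.4]
[[318. 285.]
 [318. 241.]
 [319. 194.]
 [306. 381.]
 [405. 308.]]
[136. 157. 224. 206.] 0.68 258.0395352752989 233.30439467923892
```

View pics/w4.png

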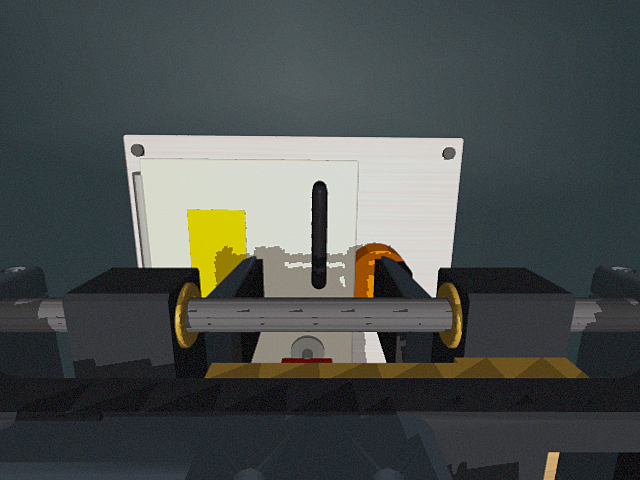

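The handle bar runs from (320,185) to (319,287), centred under the tool. The red bow at (307,361) now lies along the fixture's y, so the key is turned. I'll descend on the handle.

Request:
{"fn": "apply_moves", "kwargs": {"increments": [[0.2,0.003,0,-0.03,0,0,-0.8],[0.2,0,0,-0.034,0,0,0],[0.2,0,0,-0.03,0,0,0],[0,0,0,-0.018,0,0,0],[-0.4,0,0,-0.006,0,0,0]]}}

```text
time_s: 14.83
ee_pos: [602.4, 4.2, 106.4]
ee_rot: [179.9, 0.4, -10.0]
force: [0.1, -0.3, 0.2]
gripper_width: 44.3
gripper_force: 0.0
```

Request:
{"fn": "apply_moves", "kwargs": {"increments": [[-1,0,0,0,0,0,0],[-1,0,0,0,0,0,0],[-1,0,0,0,0,0,0],[-1,0,0,0,0,0,0],[-1,0,0,0,0,0,0]], "newtons": 25}}

```text
time_s: 15.25
ee_pos: [605.5, 3.0, 111.5]
ee_rot: [179.9, -0.2, -10.0]
force: [0.2, -2.9, 2.8]
gripper_width: 11.4
gripper_force: 25.1
```

Request:
{"fn": "apply_moves", "kwargs": {"increments": [[-1,0,0,0,0,0,0],[-1,0,0,0,0,0,0],[-1,0,0,0,0,0,0]]}}

```text
time_s: 15.5
ee_pos: [605.5, 3.1, 111.5]
ee_rot: [179.9, -0.2, -10.1]
force: [-1.1, -4.4, 6.4]
gripper_width: 11.1
gripper_force: 25.0
```

Run:
```python
import numpy as np
th=np.radians(np.r_[0,2,5,9,13.5,np.arange(18,92,4.5),92,93,93]);ph=np.radians(162.26)-th
y=157.5*np.cos(ph);z=157.5*np.sin(ph);a=np.radians(9.9)
d=np.round(np.c_[np.diff(y)*np.sin(a),np.diff(y)*np.cos(a),np.diff(z)]/1000,4)
for i in range(0,len(d),5):print([[-1,*r,0,0,0] for r in d[i:i+5].tolist()],np.degrees(th[min(i+5,len(d))]))
print(y[-1]-y[0],z[-1]-z[0])
```

```text
[[-1, 0.0003, 0.0017, 0.0052, 0, 0, 0], [-1, 0.0005, 0.0029, 0.0077, 0, 0, 0], [-1, 0.0008, 0.0045, 0.01, 0, 0, 0], [-1, 0.001, 0.0059, 0.0108, 0, 0, 0], [-1, 0.0012, 0.0067, 0.0103, 0, 0, 0]] 18.0
[[-1, 0.0013, 0.0075, 0.0097, 0, 0, 0], [-1, 0.0014, 0.0082, 0.0091, 0, 0, 0], [-1, 0.0016, 0.0089, 0.0084, 0, 0, 0], [-1, 0.0017, 0.0095, 0.0077, 0, 0, 0], [-1, 0.0018, 0.0101, 0.0069, 0, 0, 0]] 40.5
[[-1, 0.0019, 0.0106, 0.0061, 0, 0, 0], [-1, 0.0019, 0.011, 0.0052, 0, 0, 0], [-1, 0.002, 0.0114, 0.0043, 0, 0, 0], [-1, 0.002, 0.0117, 0.0034, 0, 0, 0], [-1, 0.0021, 0.0119, 0.0025, 0, 0, 0]] 63.0
[[-1, 0.0021, 0.0121, 0.0015, 0, 0, 0], [-1, 0.0021, 0.0122, 0.0005, 0, 0, 0], [-1, 0.0021, 0.0122, -0.0004, 0, 0, 0], [-1, 0.0021, 0.0121, -0.0014, 0, 0, 0], [-1, 0.0021, 0.012, -0.0024, 0, 0, 0]] 85.5
[[-1, 0.002, 0.0117, -0.0033, 0, 0, 0], [-1, 0.0009, 0.0051, -0.0018, 0, 0, 0], [-1, 0.0004, 0.0025, -0.001, 0, 0, 0], [-1, 0.0, 0.0, 0.0, 0, 0, 0]] 93.0
205.7858483174344 99.30358634700433
```

Request:
{"fn": "apply_moves", "kwargs": {"increments": [[-1,0.0003,0.0017,0.0052,0,0,0],[-1,0.0005,0.0029,0.0077,0,0,0],[-1,0.0008,0.0045,0.01,0,0,0],[-1,0.001,0.0059,0.0108,0,0,0],[-1,0.0012,0.0067,0.0103,0,0,0]], "newtons": 30}}

```text
time_s: 15.92
ee_pos: [608.8, 22.8, 153.9]
ee_rot: [179.7, -0.1, -10.1]
force: [1.7, -10.4, -1.4]
gripper_width: 11.2
gripper_force: 30.0
```

Request:
{"fn": "apply_moves", "kwargs": {"increments": [[-1,0.0013,0.0075,0.0097,0,0,0],[-1,0.0014,0.0082,0.0091,0,0,0],[-1,0.0016,0.0089,0.0084,0,0,0],[-1,0.0017,0.0095,0.0077,0,0,0],[-1,0.0018,0.0101,0.0069,0,0,0]]}}

```text
time_s: 16.33
ee_pos: [616.1, 65.4, 197.6]
ee_rot: [179.4, -0.1, -10.1]
force: [-3.3, -13.7, 7.6]
gripper_width: 11.1
gripper_force: 30.0
```

Request:
{"fn": "apply_moves", "kwargs": {"increments": [[-1,0.0019,0.0106,0.0061,0,0,0],[-1,0.0019,0.011,0.0052,0,0,0],[-1,0.002,0.0114,0.0043,0,0,0],[-1,0.002,0.0117,0.0034,0,0,0],[-1,0.0021,0.0119,0.0025,0,0,0]]}}

```text
time_s: 16.75
ee_pos: [626.4, 124.0, 221.1]
ee_rot: [179.7, -0.2, -10.1]
force: [-2.4, -8.5, 10.7]
gripper_width: 11.2
gripper_force: 30.0
```

Request:
{"fn": "apply_moves", "kwargs": {"increments": [[-1,0.0021,0.0121,0.0015,0,0,0],[-1,0.0021,0.0122,0.0005,0,0,0],[-1,0.0021,0.0122,-0.0004,0,0,0],[-1,0.0021,0.0121,-0.0014,0,0,0],[-1,0.0021,0.012,-0.0024,0,0,0]]}}

```text
time_s: 17.17
ee_pos: [636.9, 186.6, 217.0]
ee_rot: [179.9, -0.1, -10.1]
force: [-1.2, -4.4, 2.7]
gripper_width: 11.2
gripper_force: 30.0
```

Request:
{"fn": "apply_moves", "kwargs": {"increments": [[-1,0.002,0.0117,-0.0033,0,0,0],[-1,0.0009,0.0051,-0.0018,0,0,0],[-1,0.0004,0.0025,-0.001,0,0,0],[-1,0,0,0,0,0,0],[-1,0,0,0,0,0,0]]}}

```text
time_s: 17.58
ee_pos: [640.5, 207.6, 209.5]
ee_rot: [-179.9, -0.1, -10.1]
force: [0.6, 0.9, 3.7]
gripper_width: 11.5
gripper_force: 30.0
```

Request:
{"fn": "apply_moves", "kwargs": {"increments": [[-0.35,0,0,0,0,0,0],[-0.35,0,0,0,0,0,0],[-0.35,0,0,0,0,0,0],[-0.35,0,0,0,0,0,0],[-0.35,0,0,0,0,0,0]]}}

```text
time_s: 18.0
ee_pos: [639.8, 206.5, 208.5]
ee_rot: [180.0, 0.1, -10.1]
force: [-0.2, -0.0, 0.3]
gripper_width: 29.5
gripper_force: 0.0
```

Request:
{"fn": "apply_moves", "kwargs": {"increments": [[-0.35,0,0,0.01,0,0,0],[-0.35,0,0,0.02,0,0,0],[-0.35,0,0,0.03,0,0,0],[-0.35,0,0,0.035,0,0,0],[-0.35,0,0,0.035,0,0,0]]}}

```text
time_s: 18.42
ee_pos: [639.6, 206.4, 340.9]
ee_rot: [180.0, 0.0, -10.1]
force: [1.2, 0.4, 0.6]
gripper_width: 30.2
gripper_force: 0.0
```

Request:
{"fn": "apply_moves", "kwargs": {"increments": [[-0.35,0,0.03,0.03,0,0,0],[-0.35,0,0.035,0,0,0,0],[-0.35,0,0.035,0,0,0,0],[-0.35,0,0.03,0,0,0,0],[-0.35,0,0,0,0,0,0]]}}

```text
time_s: 18.83
ee_pos: [639.0, 341.8, 367.8]
ee_rot: [-179.8, 0.1, -9.8]
force: [-1.0, -0.8, -1.0]
gripper_width: 29.7
gripper_force: 0.0
```

Run:
```python
from workcell import status, cams, env, finder
import cv2
from h import *
s=status.state();print(s['time_s'],s['ee_pos'],s['force'])
f=cams.grab_frame('top');g=cams.grab_frame('side')
cv2.imwrite('pics/m5.png',np.hstack([cv2.resize(x['color'][150:360,220:440,::-1],(400,382),interpolation=2) for x in (f,g)]))
p=[559,69,-9.9];P=[[-113,92,253],[113,92,253],[0,-126,117]]
for x,o in ((f,0),(g,400)): print((proj(x,F2W(p,P))-[220,150])*1.818+[o,0])
```

```text
18.8333 [639.00942588 341.81346979 367.81880311] [-0.95261187 -0.75590405 -1.02405689]
[[ 63.84241077 223.06263836]
 [112.95864113  38.73424635]
 [266.61378545 195.72805252]]
[[628.91561067 143.92144699]
 [467.2508397  114.67064555]
 [595.22459228 122.3274135 ]]
```

View pics/m5.png

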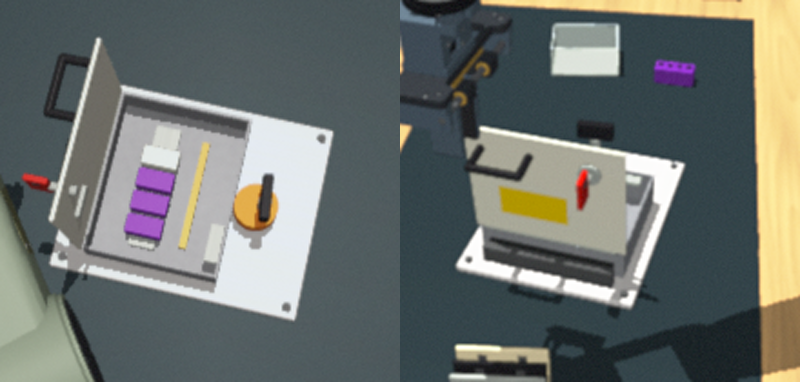

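The panel stands slightly past upright (top corners at (98,38) and (52,215)), the key is turned, the cam lobe is against the enclosure and the gripper is clear. Handing in.

```bash
python3 -c "
from workcell import env
print(env.job_done())"
```

```text
the job is handed in; nothing more can be done
None
```

I handed the job in at about 19 s: the enclosure is clamped, the key is turned about 89°, the panel stands a few degrees past upright, and the gripper is clear. The clamp force could not be read directly; the turning torque of 0.21 N m fits a tight clamp. No verdict was returned.

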